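# Clamp the jar of chocolate drops shut with its wire bail

### The arm

A 6-joint arm with a two-finger parallel gripper is mounted at the origin on a cart in front of the work surface, level with it; the furniture and walls round the work are solid. World frame = base frame: x ahead of the robot, y to its left, z up, the work surface at z = 0. Lengths are in m, angles in degrees, forces in N, time in s.
With the tool pointing down it reaches from about 0.25 to 0.725 m from the base axis. Payload 9.7 kg.
Tool frame: the origin (TCP) lies midway between the tips of the shut fingers; the grasp point (between the pads) lies 19 mm behind it; z points along the fingers, y is the line along which they close (so a half turn about z gives the same grasp; the last joint's range is limited). The gripper opens to 85 mm and grips with 20 to 120 N. Pads are 22 mm wide; open, the fingers measure 114 mm over their backs; the gripper's body (76 mm by 85 mm) begins 54 mm behind the grasp point. The pads swing forward as they close: fully open they stand 13 mm farther back than shut.
Start: joints at [65.776, 4.979, 10.078, 95.1, 0, 90], TCP at [0.226, 0.502, 0.196] pointing down, gripper open.
Joint ranges: [-179.16, 179.16], [-48.56, 103.87], [-65.8, 70.77], [-126.05, 130.52], [-82.76, 87.17], [-180, 180]. Speed limits (degrees/s): [127.2, 127.2, 147.25, 180, 180, 180].

### API

Orientations are given as [roll, pitch, yaw] about the fixed x, y, z axes, in that order (R = Rz(yaw) Ry(pitch) Rx(roll)).
In Python, from workcell import bot gives the robot as it stands. The module is installed in compiled form; this text tells all that it offers.
- The arm moves only by the tool send_rows, never from a script. Its argument "moves" is one flat list of numbers, 7 for each row, row after row: the shift along the world's x, y, z normalised to -1 to 1, where 1 is 0.025 m, then the turn, a rotation vector about the world's x, y, z normalised to -1 to 1, where 1 is 0.15 rad, then the closure, from -1 (fully open) to 1 (shut), so that 0 is half open. A call has 1 to 8 rows; each row shifts and turns the commanded pose from where the row before left it; what a row does not reach is not made up. A row lasts 1/8 s, in which the tool goes at most 62.5 mm and 10.7 degrees, less where a joint would pass 70% of its speed; a pose out of reach is approached as far as the arm can. A call with a number of a shift or a turn outside -1 to 1 is refused whole. A call with a gripper value outside its range is refused whole. The fingers move at their own pace and stop on an object; "squeeze" is the grip in N (left out, the last holds). Time passes only in rows, so rows that do not move let the fingers close. It gives the time, the measured TCP pose, the force, the opening and the grip force at its end, in the units of the state.
- bot.get_obs(): the state, without advancing time (a new reading comes with each control period).
- bot.camera(name): name is "side" or "top"; returns a dict with "color" (420x560x3 uint8, red, green, blue), "camera_matrix" (3x3 intrinsics, pixels), "R" (3x3) and "t" (3): a world point X has camera coordinates R X + t. Camera axes: x right, y down, z forward; pixel columns grow to the right and rows downward; lengths in m; the calibration is good to about 2 mm. A picture is of the moment at which its call begins. There is no depth.
- bot.job_done(): hands the job in; it is judged then, once.
Trained networks look in the newest picture that a camera, given by its name, has taken for a name from the list of things; names that differ only in an ending like _2 or _b are one class to them, and where a whole thing is asked for, a point or a joint stands for the part that bears it (a point fixed in the world has none). Each returns a list of dicts, best first, with "p" (0 to 1); they miss things now and then, are a little off and sometimes report something else, mostly with a low value. They report only what shows in the picture. A call takes as long as a camera call.
- bot.boxes_of(camera, query): "extent" ([left, top, right, bottom] in pixels, round what is visible of it).
- bot.trace(camera, query): "region" (420x560 bool, what is visible of it) and "extent" ([left, top, right, bottom] in pixels, round what is visible of it).
- bot.landmark_of(camera, query): "pixel" ([column, row] in pixels: a listed point, or the origin of a listed thing).
The state is a dict: "time": time; "q": joint angles; "qd": joint speeds; "joint_efforts": joint torques, N m; "ee_pos": TCP position; "tcp_rot": TCP orientation; "wrist_force": force on the tool from outside, world axes, zero at the start; "torque": the same for the moment, N m; "opening": finger opening in m; "grasp_force": force on a finger pad.
Only numpy, scipy, OpenCV 4.12 (cv2) and the standard library are available. Lean on these libraries where they do the work, as an engineer would, in place of code of your own. Each camera call takes 0.05 s, during which the arm holds its last target. There are 200 camera calls.

### The job

The clip-top jar has been refilled and its lid set loosely on the seal: shut it airtight. Swing the wire bail up from behind the jar and over into the groove on top of the lid, then fold the wire lever at the jar's front fully down, past its dead centre, so that it snaps home and stays down by itself. Leave the jar standing where it is with the lid on, and do not disturb the scoop, the shaker or the gift box.

Things in the scene. Friction and masses are not known exactly. Their poses are not given: they have to be found in the camera images.
- jar: Round glass jar of chocolate drops, 92 mm across, rim 120 mm high, 1.8 kg, stands loose on the counter. Origin: centre of its underside; z up; its -x axis points to the side of the lever (the front), +x to the side where the bail rests (the rear). A two-turn wire band round the neck carries the clasp.
- jar_pivot (a point): Axis on which the lever swings: parallel to the jar's y, 106 mm above the counter and 13 mm behind the jar's axis. The point lies midway between the two pivot studs.
- clamp_lever (a joint): Swing of the lever about jar_pivot (rad). 0: raised, its bar 55 degrees above level at the front; grows as it is folded down; level at 0.96; stop at 1.745, 45 degrees below level. It stays where it is left (0.026 N m friction). With the bail in the groove it is stiff from about 0.5 on; dead centre near 1.35; pushed to 1.6 it snaps home to the stop by itself; let go before 1.25 it springs up.
- lever_bar (a point): Middle of the lever's front bar, 90 mm from the pivot axis. The lever is a U of 4.4 mm wire, 99 mm wide at the pivots and narrowing to a straight front bar 52 mm wide parallel to the jar's y. Push on this bar from above, following its arc; 2 to 3 N at the bar are enough.
- wire_bail: The bail: a U of 4.4 mm wire hung on the lever's two 10 mm cranks. Origin: midway between its two eyes, 107 mm apart; it turns freely about the jar's y axis there, and the eyes move 5 mm down and 14 mm back as the lever is folded. It starts leaning about 48 degrees from upright to the rear, on two wire lugs, and falls back if let go early. Smooth wire, friction 0.15.
- bail_bar (a point): Middle of the bail's straight cross bar (88 mm long, 4.4 mm thick, parallel to the jar's y), 55 mm from the eyes. Push it forward along its arc, rising with it (forced straight it drives the lever down). It passes over the lid only while the lever is raised. Past upright it tips by its weight against the groove's front wall, 4 mm in front of and 5 to 7 mm above lid_groove, and stays.
- lid: White ceramic lid, loose, 84 mm across, held sideways by a plug in the jar's mouth. Origin: centre of the underside of its 7 mm flange, on the rubber seal 123 mm above the counter; axes as the jar's. The top is domed: 10 mm above the origin at radius 31, 12.5 at radius 22. On it stands a saddle 26 mm by 32 mm with the groove.
- lid_groove (a point): Bottom of the groove across the saddle, along y, 27.4 mm above the lid's origin, 1 mm behind the jar's axis. Its front wall rises 11.5 mm and stops the bail, its rear lip only 2 mm. With the lever home the bar is pulled into it (bar centre 2 mm above this point) and squeezes the lid 2 mm into the seal with about 40 N.
- scoop: Bystander: metal scoop, 180 mm long, lies to the left. Origin on its underside.
- cocoa_shaker: Bystander: grey-white shaker, 61 mm across, 97 mm tall, to the right of the jar. Origin: centre of its underside.
- ballotin_b: Bystander: purple card gift box, 67 x 93 x 46 mm, to the right of the jar. Origin: centre of its underside.

How it is judged (in metres and radians):
On the way:
1. the bail's cross bar lies over the lid, at the groove (distance between bail_bar and lid_groove below 0.012 m), for 0.2 s.
At the end, for the whole second after the job is handed in: The lever stays down at its stop by itself (above 1.55 rad); the bail's bar is within 7 mm of lid_groove and presses on the lid with over 15 N; the lid sits level, within 8 mm of the jar's axis; the jar stands upright, at rest, within 50 mm of where it began (value of joint clamp_lever above 1.55 rad and distance between bail_bar and lid_groove below 0.007 m and contact force between wire_bail and lid above 15 N and angle between each of lid, jar's own z axis and vertical below 0.08 rad and horizontal distance between lid and jar below 0.008 m and distance of jar from where it was at the start of the episode below 0.05 m and linear speed of jar below 0.02 m/s); the robot touches nothing.
It fails at once if the jar is tipped by more than about 17 degrees (angle between jar's own z axis and vertical above 0.3 rad).
It fails at once if the lid is knocked off the mouth (horizontal distance between lid and jar above 0.015 m).
It fails at once if the scoop is shifted by more than 30 mm (distance of scoop from where it was at the start of the episode above 0.03 m).
It fails at once if the shaker is shifted by more than 30 mm (distance of cocoa_shaker from where it was at the start of the episode above 0.03 m).
It fails at once if the gift box is shifted by more than 30 mm (distance of ballotin_b from where it was at the start of the episode above 0.03 m).
It also fails if it takes over 46 s, if anything falls off the work surface, if the arm or the gripper's body presses on something with over 40 N, if the wrist force passes 120 N, or if a joint passes its speed limit or range.

## Working session

There is one attempt and no reset: what is moved stays moved. The work goes in short steps, Python scripts to look and compute and a tool call to move; the robot and the scene stay as the last step left them, time stands still between calls to the robot, and variables do not carry over. Pictures are saved under pics/ and viewed, at most 10 in all, crops included, and the job is handed in when it is done.

Besides the shell and the picture viewer there is one more tool, called after "Call:" as name(argument=value, ...), one argument or row to a line, values as JSON. send_rows: Moves the arm, as the interface text tells. Its arguments: {"type":"object","properties":{"moves":{"type":"array"},"squeeze":{"type":"number"}},"required":["moves"]}

```bash
mkdir -p pics; cat > h.py <<'E'
from workcell import bot
import numpy as np, cv2
def shot(n,f=None):
    c=bot.camera(n)
    if f: cv2.imwrite(f'pics/{f}.png',c['color'][:,:,::-1])
    return c
def tri(cs,ps):
    A=[]
    for c,p in zip(cs,ps):
        P=c['camera_matrix']@np.c_[c['R'],c['t']]
        A+= [p[0]*P[2]-P[0],p[1]*P[2]-P[1]]
    v=np.linalg.svd(np.array(A))[2][-1]; return v[:3]/v[3]
def proj(c,X):
    x=c['camera_matrix']@(c['R']@np.array(X)+c['t']); return x[:2]/x[2]
E
python3 - <<'E'
from h import *
s=shot('side','s0');t=shot('top','t0')
for n in ['jar','jar_pivot','lever_bar','wire_bail','bail_bar','lid','lid_groove','scoop','cocoa_shaker','ballotin_b']:
    a=bot.landmark_of('side',n);b=bot.landmark_of('top',n)
    print(n,[(np.round(x['pixel']),round(x['p'],2)) for x in a[:2]],[(np.round(x['pixel']),round(x['p'],2)) for x in b[:2]], tri([s,t],[a[0]['pixel'],b[0]['pixel']]).round(4) if a and b else '')
for c in(s,t): print((-c['R'].T@c['t']).round(3), c['R'].round(2).tolist())
print(bot.get_obs())
E
```

```text
jar [(array([291., 265.]), 0.57), (array([278., 202.]), 0.28)] [(array([277., 213.]), 0.68)] [ 0.5706 -0.0051 -0.002 ]
jar_pivot [(array([292., 217.]), 0.88), (array([290., 207.]), 0.41)] [(array([274., 202.]), 0.9)] [0.5884 0.0036 0.1157]
lever_bar [(array([276., 200.]), 0.51)] [(array([280., 223.]), 0.73)] [ 0.5248 -0.006   0.1864]
wire_bail [] [] 
bail_bar [(array([295., 204.]), 0.54)] [(array([275., 191.]), 0.64)] [0.6125 0.005  0.1397]
lid [(array([289., 219.]), 0.68)] [(array([276., 208.]), 0.91)] [ 0.5735 -0.0012  0.1193]
lid_groove [(array([286., 207.]), 0.62)] [(array([280., 204.]), 0.78)] [ 0.5737 -0.0017  0.1488]
scoop [(array([175., 244.]), 0.75)] [(array([177., 242.]), 0.58)] [0.4777 0.2742 0.0162]
cocoa_shaker [(array([372., 323.]), 0.89), (array([278., 201.]), 0.25)] [(array([366., 247.]), 0.88)] [ 0.4786 -0.2582 -0.0007]
ballotin_b [(array([394., 272.]), 0.88)] [(array([354., 179.]), 0.81)] [ 0.6737 -0.2238 -0.003 ]
[-0.279 -0.56   0.65 ] [[0.54, -0.84, -0.01], [-0.37, -0.23, -0.9], [0.75, 0.49, -0.44]]
[0.46  0.01  1.351] [[0.02, -1.0, 0.02], [-0.99, -0.02, -0.1], [0.1, -0.02, -0.99]]
{'time': 1.1, 'q': array([6.57746001e+01, 4.97828939e+00, 1.00782097e+01, 9.50981167e+01,
       7.81112161e-04, 9.00015709e+01]), 'qd': array([-0.05225938,  0.02389198, -0.07689382,  0.03552441, -0.1310262 ,
        0.05836434]), 'joint_efforts': array([ 2.29579782e-03, -5.20113301e+01,  4.64861226e+01,  1.95977344e-03,
        1.09809207e-04, -2.33892786e-05]), 'ee_pos': array([0.22567906, 0.50157453, 0.19568997]), 'tcp_rot': array([ 1.79998196e+02, -7.81161611e-04,  1.55773029e+02]), 'wrist_force': array([-0.23514528,  0.35008476,  0.39052686]), 'torque': array([-0.027633  ,  0.0392937 , -0.02479426]), 'grasp_force': 0.0, 'opening': 0.08548673706593846}
```

```bash
python3 - <<'E'
import cv2,numpy as np
a=cv2.imread('pics/s0.png')[150:290,220:360];b=cv2.imread('pics/t0.png')[150:250,225:325]
cv2.imwrite('pics/c0.png',np.hstack([cv2.resize(a,(400,400),interpolation=2),cv2.resize(b,(400,400),interpolation=2)]))
E
```

```text
(no output)
```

View pics/c0.png

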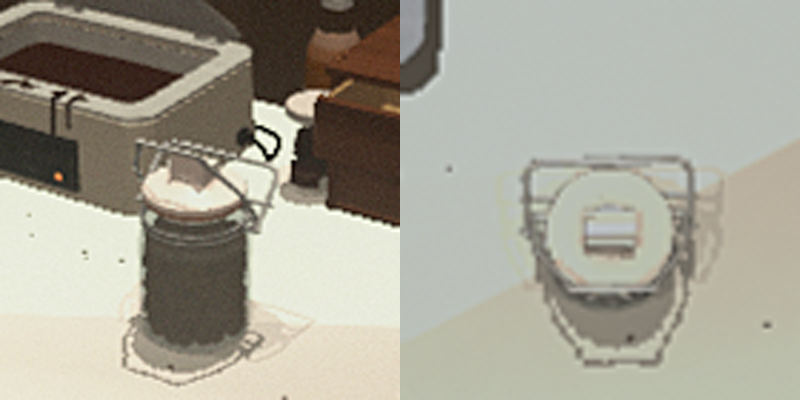

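View pics/s0.png

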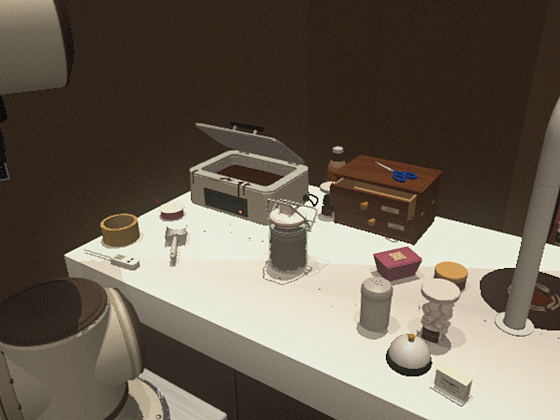

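```bash
python3 - <<'E'
from h import *
from scipy.optimize import least_squares
s=shot('side');t=shot('top')
L={'pv':(13,106),'lb':(-39,180),'bb':(44.5,139.4),'lid':(0,123),'gr':(1,150.4),'jar':(0,0)}
S={'pv':(292,217),'lb':(276,200),'bb':(295,204),'lid':(289,219),'gr':(286,207),'jar':(291,265)}
T={'pv':(274,202),'lb':(280,223),'bb':(275,191),'lid':(276,208),'gr':(280,204),'jar':(277,213)}
def W(p,l): c,n=np.cos(p[2]),np.sin(p[2]); x,y,z=np.array(l)/1000; return [p[0]+c*x-n*y,p[1]+n*x+c*y,z]
def f(p):
    r=[]
    for k,(x,z) in L.items():
        r+=list(proj(s,W(p,(x,0,z)))-S[k])+list(proj(t,W(p,(x,0,z)))-T[k])
    for px,l in [((257.5,190),(44.5,44,139.4)),((297.5,189.5),(44.5,-44,139.4)),((267,222.5),(-39,26,180)),((290,222.5),(-39,-26,180))]: r+=list(proj(t,W(p,l))-px)
    return np.array(r)
q=least_squares(f,[.572,0,0],loss='soft_l1',f_scale=2);print(q.x);print(f(q.x).round(1).reshape(-1,2).tolist())
E
```

```text
[ 0.57051438 -0.00105964  0.07259367]
[[-1.8, 5.1], [3.0, 1.7], [2.4, 1.7], [-1.7, -1.3], [1.6, -0.3], [1.5, -0.8], [-1.6, -1.2], [1.3, 0.0], [1.5, -0.2], [-2.6, 2.7], [-3.1, -1.2], [-0.2, -1.1], [1.8, 1.1], [-3.9, -0.1], [0.8, -0.3], [-1.1, -1.3]]
```

View pics/t0.png

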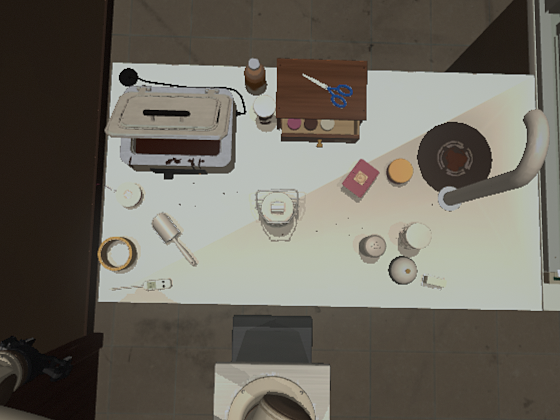

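Call:
send_rows(
  moves=[0.72,-1,1,0,0,-0.93,1,0.72,-1,1,0,0,-0.93,1,0.72,-1,1,0,0,-0.93,1,0.72,-1,0,0,0,-0.93,1,0.72,-1,0,0,0,-0.93,1,0.72,-1,0,0,0,-0.93,1,0.72,-1,0,0,0,-0.93,1,0.72,-1,0,0,0,-0.93,1],
)

```text
time: 2.2
ee_pos: [0.3702, 0.3007, 0.2708]
tcp_rot: [180.0, -0.0, 91.6]
wrist_force: [0.1, 0.5, 0.4]
opening: 0.0002
grasp_force: 0.0
```

Call:
send_rows(
  moves=[0.72,-1,0,0,0,0,1,0.72,-1,0,0,0,0,1,0.72,-1,0,0,0,0,1,0.72,-1,0,0,0,0,1,0.72,-1,0,0,0,0,1,0.72,-1,0,0,0,0,1,0.72,-1,0,0,0,0,1,0.72,-1,0,0,0,0,1],
)

```text
time: 3.2
ee_pos: [0.5142, 0.1007, 0.2707]
tcp_rot: [180.0, -0.0, 91.8]
wrist_force: [1.0, 0.1, -0.1]
opening: -0.0002
grasp_force: 0.0
```

Call:
send_rows(
  moves=[0.91,-0.7,0,0,0,0,1,0.91,-0.7,0,0,0,0,1,0.91,-0.7,0,0,0,0,1,0.91,-0.7,0,0,0,0,1,0.91,0,0,0,0,0,1,0.91,0,0,0,0,0,1,0,0,-1,0,0,0,1,0,0,-1,0,0,0,1],
)

```text
time: 4.2
ee_pos: [0.6507, 0.0315, 0.2196]
tcp_rot: [-180.0, -0.0, 91.8]
wrist_force: [-0.2, -0.6, -0.4]
opening: -0.0001
grasp_force: 0.0
```

Call:
send_rows(
  moves=[0,0,-1,0,0,0,1,0,0,-1,0,0,0,1,0,0,-1,0,0,0,1,0,0,-0.4,0,0,0,1],
)

```text
time: 4.7
ee_pos: [0.6495, 0.0315, 0.134]
tcp_rot: [-179.9, 0.0, 91.8]
wrist_force: [-0.1, -0.4, 0.6]
opening: 0.0001
grasp_force: 0.0
```

```bash
python3 - <<'E'
from h import *
s=shot('side');t=shot('top')
print(bot.get_obs()['ee_pos'],bot.get_obs()['wrist_force'])
a=s['color'][140:270,235:365,::-1];b=t['color'][150:250,225:325,::-1]
cv2.imwrite('pics/c1.png',np.hstack([cv2.resize(a,(400,400),interpolation=2),cv2.resize(b,(400,400),interpolation=2)]))
E
```

```text
[0.64973429 0.03155302 0.13482678] [-0.11400607  0.35612224 -0.4619256 ]
```

View pics/c1.png

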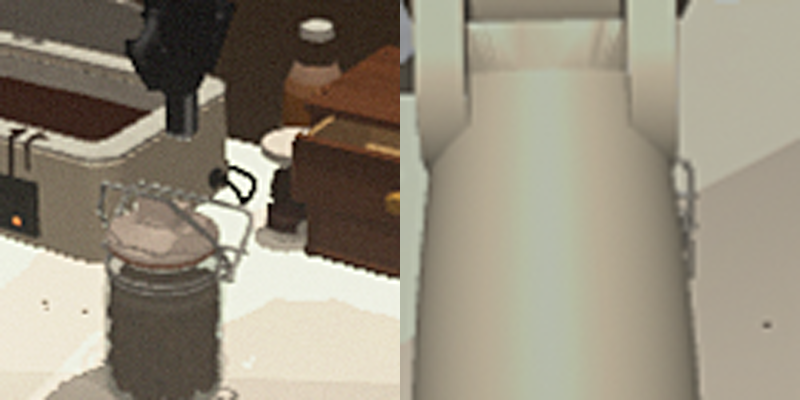

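```bash
python3 - <<'E'
from h import *
s=shot('side')
f=lambda X:((proj(s,X)-[235,140])*400/130).round(0)
J=np.array([.571,-.001,0])
for n,X in dict(tcp=[.65,.0315,.135],bbL=J+[.0445,.044,.1394],bbR=J+[.0445,-.044,.1394],lbL=J+[-.039,.026,.18],lbR=J+[-.039,-.026,.18],pvL=J+[.013,.05,.106],pvR=J+[.013,-.05,.106],gr=J+[.001,0,.1504],base=J).items(): print(n,f(X))
E
```

```text
tcp [182. 176.]
bbL [145. 184.]
bbR [244. 211.]
lbL [100. 180.]
lbR [161. 197.]
pvL [116. 236.]
pvR [229. 270.]
gr [162. 205.]
base [163. 381.]
```

```bash
python3 - <<'E'
from h import *
s=shot('side')
a=s['color'][150:220,260:330,::-1]
cv2.imwrite('pics/c2.png',cv2.resize(a,(560,560),interpolation=cv2.INTER_NEAREST))
E
```

```text
(no output)
```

View pics/c2.png

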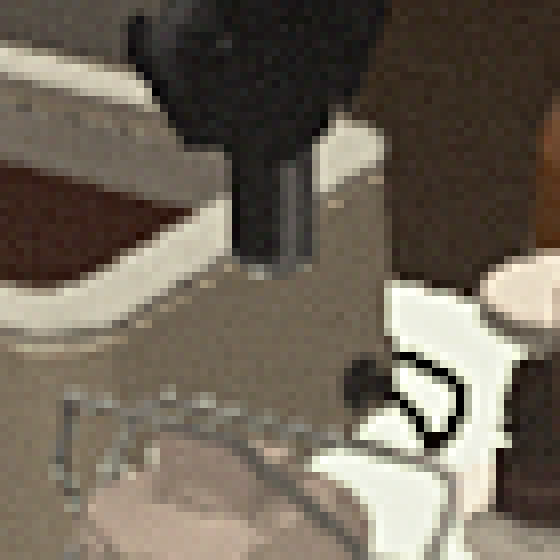

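```bash
python3 - <<'E'
from h import *
s=shot('side');t=shot('top');a=cv2.imread('pics/s0.png').astype(int)[:,:,::-1]
d=np.abs(s['color'].astype(int)-a).sum(2)
for r in range(160,206,2): print(r,d[r,280:310].tolist())
for z in (.135,.154,.175,.208): print(z,proj(s,[.65,.0315,z]))
print(proj(t,[.226,.502,.196]))
E
```

```text
160 [440, 368, 254, 231, 194, 192, 128, 105, 128, 123, 121, 137, 122, 134, 167, 128, 149, 125, 127, 141, 147, 149, 149, 61, 55, 8, 13, 22, 15, 27]
162 [535, 458, 475, 469, 494, 494, 470, 432, 194, 165, 206, 177, 193, 182, 175, 147, 115, 120, 125, 131, 128, 114, 74, 121, 59, 16, 7, 7, 13, 7]
164 [45, 258, 255, 392, 429, 418, 425, 452, 416, 426, 377, 359, 402, 412, 386, 327, 185, 155, 181, 295, 353, 85, 47, 20, 19, 9, 1, 5, 10, 16]
166 [9, 3, 169, 209, 204, 170, 160, 142, 152, 196, 246, 314, 384, 459, 431, 465, 444, 455, 510, 525, 403, 64, 44, 33, 28, 19, 46, 28, 20, 12]
168 [6, 20, 65, 60, 184, 120, 97, 107, 110, 207, 170, 208, 188, 169, 173, 134, 283, 457, 442, 108, 89, 54, 9, 38, 27, 12, 43, 19, 8, 7]
170 [13, 7, 29, 10, 58, 34, 32, 40, 28, 202, 218, 219, 205, 242, 318, 357, 302, 379, 427, 126, 88, 27, 24, 20, 25, 23, 29, 19, 6, 12]
172 [5, 23, 30, 12, 14, 15, 9, 27, 32, 222, 258, 335, 425, 480, 453, 349, 257, 354, 408, 127, 67, 46, 21, 45, 4, 22, 6, 40, 41, 5]
174 [22, 6, 21, 5, 21, 17, 10, 54, 79, 492, 475, 468, 489, 481, 467, 361, 306, 384, 410, 160, 51, 19, 8, 4, 28, 20, 24, 20,
[... 1304 characters left out ...]
23, 30, 6, 21, 7, 13, 16, 20, 9, 49]
198 [7, 9, 20, 23, 3, 31, 27, 9, 4, 11, 8, 9, 21, 28, 29, 20, 19, 14, 20, 10, 11, 12, 10, 4, 8, 12, 8, 8, 10, 10]
200 [5, 15, 36, 149, 149, 122, 66, 40, 55, 58, 73, 23, 15, 37, 28, 8, 21, 13, 27, 8, 29, 18, 26, 10, 17, 23, 5, 21, 4, 23]
202 [169, 196, 129, 44, 72, 115, 39, 49, 45, 27, 18, 134, 164, 200, 140, 58, 87, 107, 71, 49, 26, 30, 1, 12, 11, 21, 36, 19, 10, 18]
204 [25, 29, 33, 37, 29, 15, 41, 135, 202, 132, 48, 79, 20, 47, 37, 54, 39, 50, 27, 124, 117, 101, 111, 26, 34, 2, 6, 17, 25, 30]
0.135 [294.00843713 197.19972412]
0.154 [293.97779879 189.9948295 ]
0.175 [293.94343623 181.91414848]
0.208 [293.8883502  168.96014901]
[ 59.85009643 346.64949382]
```

Call:
send_rows(
  moves=[0,0,-0.7,0,0,0,1,0,0,-0.7,0,0,0,1,0,0,0,0,0,0,1],
)

```text
time: 5.38
ee_pos: [0.6489, 0.0315, 0.098]
tcp_rot: [-179.8, 0.0, 91.8]
wrist_force: [-1.0, -0.0, 0.1]
opening: -0.0002
grasp_force: 0.0
```

```bash
python3 - <<'E'
from h import *
s=shot('side')
a=s['color'][150:220,260:330,::-1]
cv2.imwrite('pics/c3.png',cv2.resize(a,(560,560),interpolation=cv2.INTER_NEAREST))
print(bot.get_obs()['ee_pos'],proj(s,bot.get_obs()['ee_pos']))
E
```

```text
[0.64939584 0.03150264 0.09931097] [293.93111315 210.56168308]
```

View pics/c3.png

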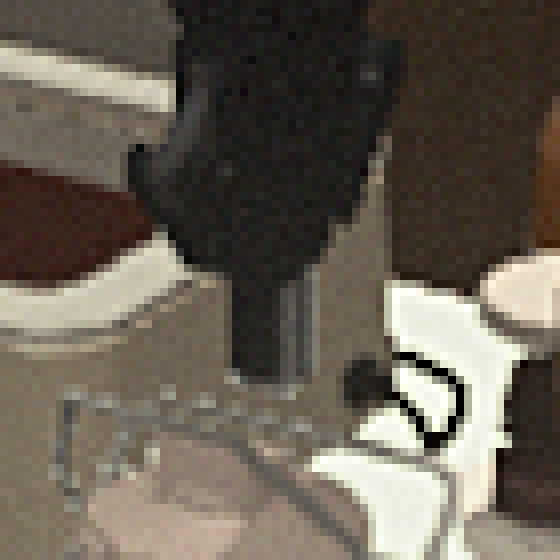

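Call:
send_rows(
  moves=[0,0,-0.25,0,0,0,1,-0.4,0,0,0,0,0,1,-0.3,0,0.05,0,0,0,1,-0.25,0,0.1,0,0,0,1,0,0,0,0,0,0,1],
)

```text
time: 6.05
ee_pos: [0.6265, 0.0316, 0.0994]
tcp_rot: [179.9, -0.0, 91.8]
wrist_force: [2.0, 0.8, 1.4]
opening: -0.0001
grasp_force: 1.2
```

```bash
python3 - <<'E'
from h import *
s=shot('side')
a=s['color'][150:220,260:330,::-1]
cv2.imwrite('pics/c4.png',cv2.resize(a,(560,560),interpolation=cv2.INTER_NEAREST))
print(bot.get_obs()['ee_pos'],proj(s,bot.get_obs()['ee_pos']),bot.landmark_of('side','bail_bar'))
E
```

```text
[0.62673924 0.03163028 0.09904427] [288.83447921 214.22694857] [{'pixel': [295.2, 203.2], 'p': 0.57}]
```

View pics/c4.png

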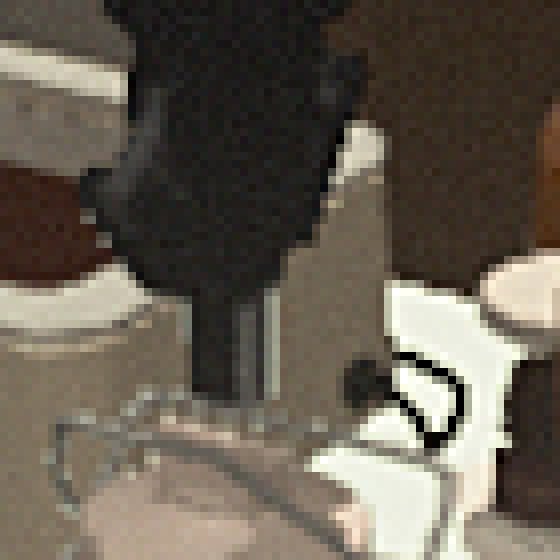

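Call:
send_rows(
  moves=[0.8,0,0,0,0,0,1,0,0,-0.3,0,0,0,1,-0.5,0,0.05,0,0,0,1,-0.25,0,0.22,0,0,0,1,0,0,0,0,0,0,1],
)

```text
time: 6.78
ee_pos: [0.6273, 0.0316, 0.0989]
tcp_rot: [179.9, -0.0, 91.8]
wrist_force: [1.1, 0.0, -0.4]
opening: 0.0
grasp_force: 0.1
```

```bash
python3 - <<'E'
from h import *
s=shot('side')
a=s['color'][150:220,260:330,::-1]
cv2.imwrite('pics/c5.png',cv2.resize(a,(560,560),interpolation=cv2.INTER_NEAREST))
o=bot.get_obs();print(o['ee_pos'],o['wrist_force'],o['torque'])
E
```

```text
[0.62765079 0.03160109 0.09857704] [ 0.49536595 -0.48520504  0.89226904] [-0.01016509 -0.04510361 -0.02892963]
```

View pics/c5.png

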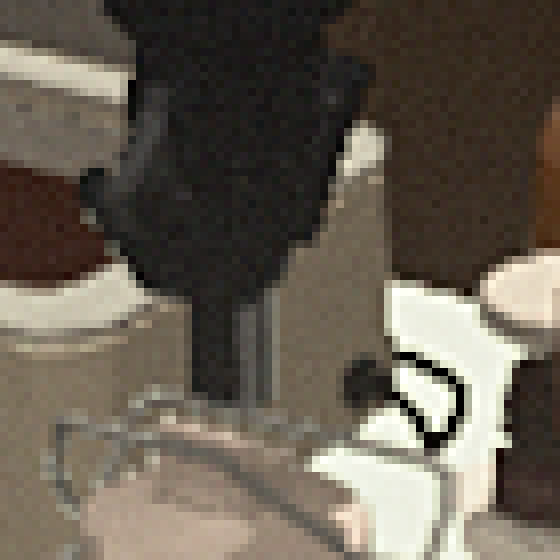

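Call:
send_rows(
  moves=[0.7,0,0,0,0,0,1,0,0,-0.6,0,0,0,1,-0.4,0,0,0,0,0,1,-0.25,0,0,0,0,0,1,-0.2,0,0.15,0,0,0,1,-0.2,0,0.15,0,0,0,1],
)

```text
time: 7.58
ee_pos: [0.6186, 0.0316, 0.0908]
tcp_rot: [179.9, -0.0, 91.8]
wrist_force: [-0.3, -0.2, 0.7]
opening: 0.0001
grasp_force: 0.1
```

```bash
python3 - <<'E'
from h import *
s=shot('side')
a=s['color'][150:220,260:330,::-1]
cv2.imwrite('pics/c6.png',cv2.resize(a,(560,560),interpolation=cv2.INTER_NEAREST))
o=bot.get_obs();print(o['ee_pos'],o['wrist_force'],o['torque'])
E
```

```text
[0.61847177 0.03160893 0.09144871] [ 0.36369789 -0.95701588  0.76076274] [-0.01906556 -0.09399444 -0.01811591]
```

View pics/c6.png

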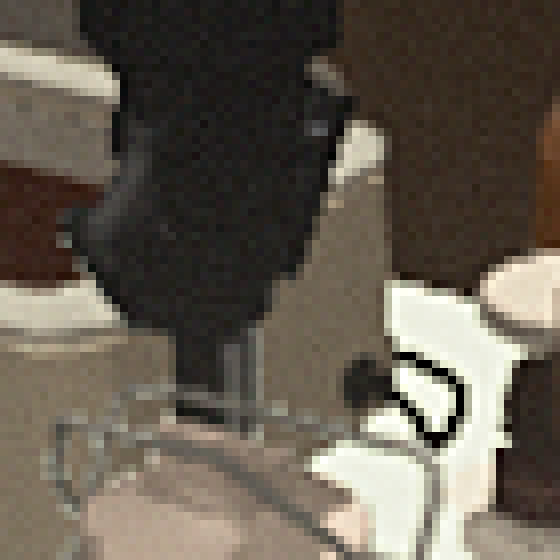

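Call:
send_rows(
  moves=[0,0,0.56,0,0,0,1,-0.18,0,0.08,0,0,0,1,-0.18,0,0.08,0,0,0,1,-0.18,0,0.05,0,0,0,1,-0.19,0,0.05,0,0,0,1],
)

```text
time: 8.25
ee_pos: [0.6005, 0.0315, 0.1108]
tcp_rot: [180.0, 0.0, 91.8]
wrist_force: [1.4, -1.2, 3.8]
opening: 0.0
grasp_force: 2.7
```

```bash
cat > st.py <<'E'
from h import *
s=shot('side');o=bot.get_obs();print(o['time'],o['ee_pos'].round(4),o['wrist_force'].round(1),o['torque'].round(2))
for n in ['bail_bar','lever_bar','lid','lid_groove','jar_pivot']:
    print(n,[(np.round(d['pixel'],1),round(d['p'],2)) for d in bot.landmark_of('side',n)[:2]])
E
python3 st.py
```

```text
8.3 [0.5999 0.0315 0.1109] [ 1.5 -0.5  3.1] [-0.2  -0.12  0.06]
bail_bar [(array([290.5, 204.8]), 0.6)]
lever_bar [(array([271.9, 224.1]), 0.57)]
lid [(array([288.7, 221. ]), 0.58)]
lid_groove [(array([288.7, 205.9]), 0.65)]
jar_pivot [(array([290.8, 221.6]), 0.8)]
```

```bash
python3 - <<'E'
from h import *
s=shot('side')
a=s['color'][165:245,250:330,::-1]
cv2.imwrite('pics/c7.png',cv2.resize(a,(600,600),interpolation=cv2.INTER_CUBIC))
J=np.array([.571,-.001,0])
for th in np.arange(0,1.3,.2):
    a=np.radians(55)-th; e=np.radians(200)+th
    X=J+[.013-.09*np.cos(a),.026,.106+.09*np.sin(a)];Y=X-[0,.052,0]
    print(round(th,1),((proj(s,X)-[250,165])*7.5).round(),((proj(s,Y)-[250,165])*7.5).round())
E
```

```text
0.0 [132. 253.] [282. 294.]
0.2 [106. 306.] [256. 349.]
0.4 [ 86. 364.] [235. 408.]
0.6 [ 71. 424.] [220. 470.]
0.8 [ 64. 484.] [212. 530.]
1.0 [ 64. 539.] [211. 587.]
1.2 [ 71. 588.] [217. 636.]
```

View pics/c7.png

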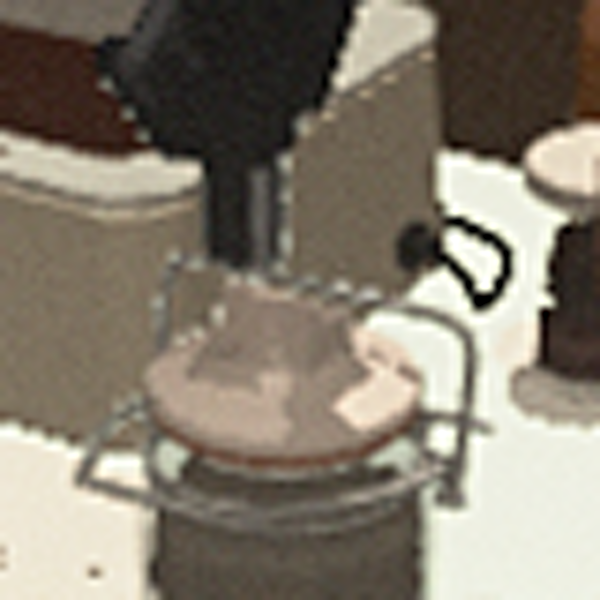

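```bash
python3 - <<'E'
from h import *
from scipy.optimize import least_squares
s=shot('side')
J=np.array([.571,-.001,0])
def bar(th,ph,y):
    e=np.radians(200)+th
    return J+[.013+.01*np.cos(e)+.055*np.sin(ph),y,.106+.01*np.sin(e)+.055*np.cos(ph)]
for nm,th,L,R,tx,tz in [('c2',0,(280,199.4),(316.2,208.5),.65,.135),('c6',.1,(275,199.4),(315,207.5),.6185,.0912),('c7',.78,(272.7,199.9),(312,209),.5999,.1109)]:
    f=lambda p:np.r_[proj(s,bar(th,p[0],.045))-L,proj(s,bar(th,p[0],-.045))-R]
    q=least_squares(f,[.5]);b=bar(th,q.x[0],0)
    # free (x,z) midpoint
    g=lambda p:np.r_[proj(s,[p[0],.044,p[1]])-L,proj(s,[p[0],-.046,p[1]])-R]
    k=least_squares(g,[.6,.15],x_scale=.01)
    print(nm,np.degrees(q.x),q.fun.round(1),b.round(4),'free',k.x.round(4),k.fun.round(1),'h',tx-b[0]-.0022)
E
```

```text
c2 [47.15007273] [ 1.6  0.  -1.7 -0.1] [ 0.6149 -0.001   0.14  ] free [0.6149 0.14  ] [ 1.6  0.1 -1.7 -0.1] h 0.032874362380070334
c6 [30.15933954] [ 3.6 -1.6 -3.2 -0.7] [ 0.6026 -0.001   0.1492] free [0.6012 0.147 ] [ 3.3 -0.5 -3.5  0.4] h 0.013676173942842353
c7 [9.5508191] [ 2.6 -0.7 -3.3 -0.7] [ 0.5889 -0.001   0.1512] free [0.59  0.149] [ 2.9 -0.1 -3.1 -0. ] h 0.008849316227112582
```

Call:
send_rows(
  moves=[0.3,0,0.3,0,0,0,1,0,0,1,0,0,0,1,0,0,1,0,0,0,1,0,0,1,0,0,0,0.53,-1,-0.3,0.5,0,0,0,0.53,-1,-0.4,0,0,0,0,0.53,-1,-0.4,0,0,0,0,0.53,-1,-0.3,0,0,0,0,0.53],
)

```text
time: 9.65
ee_pos: [0.5075, -0.0036, 0.2053]
tcp_rot: [-179.9, -0.0, 91.8]
wrist_force: [0.7, 0.0, 0.8]
opening: 0.0203
grasp_force: 0.0
```

Call:
send_rows(
  moves=[-0.5,0,0,0,0,0,0.53,0,0,0,0,0,0,0.53],
)

```text
time: 9.9
ee_pos: [0.4957, -0.0032, 0.2058]
tcp_rot: [180.0, -0.0, 91.8]
wrist_force: [-0.1, -0.1, -0.4]
opening: 0.0199
grasp_force: 0.0
```

```bash
cat >> st.py <<'E'
from scipy.optimize import least_squares
J=np.array([.571,-.001,0])
def lev(th): a=np.radians(55)-th; return J+[.013-.09*np.cos(a),-.003,.106+.09*np.sin(a)]
def bar(th,ph):
    e=np.radians(200)+th; return J+[.013+.01*np.cos(e)+.055*np.sin(ph),.001,.106+.01*np.sin(e)+.055*np.cos(ph)]
l=bot.landmark_of('side','lever_bar');b=bot.landmark_of('side','bail_bar')
if l:
    q=least_squares(lambda p:proj(s,lev(p[0]))-l[0]['pixel'],[.5]);th=q.x[0];print('th',th,q.fun.round(1),lev(th).round(4))
    if b:
        q=least_squares(lambda p:proj(s,bar(th,p[0]))-b[0]['pixel'],[.5]);print('phi',np.degrees(q.x),q.fun.round(1),bar(th,q.x[0]).round(4))
E
python3 st.py
```

```text
9.95 [ 0.4961 -0.0031  0.2056] [-0.6 -1.1 -0.9] [ 0.01 -0.01 -0.  ]
bail_bar [(array([292.2, 203.9]), 0.72)]
lever_bar [(array([266.2, 230.3]), 0.63)]
lid [(array([287.2, 215.7]), 0.75)]
lid_groove [(array([289.9, 206.5]), 0.6)]
jar_pivot [(array([291.4, 225.9]), 0.97), (array([270.1, 231.3]), 0.69)]
th 0.7424778659878597 [3.4 0.4] [ 0.4961 -0.004   0.1254]
phi [13.20433713] [-0.2 -0.7] [0.592  0.     0.1507]
```

Call:
send_rows(
  moves=[-0.05,0,-0.9,0,0,0,0.53,0,0,-0.9,0,0,0,0.53,0,0,-0.8,0,0,0,0.53,0,0,-0.8,0,0,0,0.53,0,0,-0.8,0,0,0,0.53,0,0,-0.8,0,0,0,0.53,0,0,0,0,0,0,0.53],
)

```text
time: 11.18
ee_pos: [0.4935, -0.0034, 0.0791]
tcp_rot: [-179.8, -0.0, 91.8]
wrist_force: [-0.2, 0.8, 0.0]
opening: 0.0201
grasp_force: 0.0
```

Call:
send_rows(
  moves=[0,0,0,0,0,0,1,0,0,0,0,0,0,1,0,0,0,0,0,0,1],
  squeeze=20,
)

```text
time: 11.55
ee_pos: [0.4966, -0.0033, 0.082]
tcp_rot: [179.7, -0.0, 91.8]
wrist_force: [7.0, 0.6, -1.3]
opening: 0.0031
grasp_force: 19.9
```

Call:
send_rows(
  moves=[0.2,0,0.4,0,0,0,1,0.15,0,0.4,0,0,0,1,0.23,0,0.4,0,0,0,1,0.28,0,0.4,0,0,0,1,0.33,0,0.36,0,0,0,1,0.36,0,0.32,0,0,0,1,0,0,0,0,0,0,1],
)

```text
time: 12.42
ee_pos: [0.5339, -0.0026, 0.1397]
tcp_rot: [179.9, -0.1, 91.9]
wrist_force: [-5.8, 3.8, 7.8]
opening: 0.0033
grasp_force: 20.5
```

```bash
python3 st.py
```

```text
12.475 [ 0.5335 -0.0026  0.1396] [-6.3  5.2  8. ] [1.13 1.33 0.09]
bail_bar [(array([294.6, 204.7]), 0.41)]
lever_bar [(array([277.2, 201.6]), 0.77)]
lid []
lid_groove [(array([289.1, 207.1]), 0.73)]
jar_pivot [(array([290.6, 223.1]), 0.67)]
th 0.01472834795528427 [1.1 0.6] [ 0.5313 -0.004   0.179 ]
phi [38.68700323] [ 1.4 -2.1] [0.609  0.     0.1454]
```

Call:
send_rows(
  moves=[0,0,0,0,0,0,0.4,0,0,0,0,0,0,0.4,0,0,1,0,0,0,0.4,0,0,1,0,0,0,0.6,1,0.36,0,0,0,0,1,1,0.36,0,0,0,0,1,1,0.36,0,0,0,0,1,1,0.36,0,0,0,0,1],
)

```text
time: 13.82
ee_pos: [0.6342, 0.0326, 0.1874]
tcp_rot: [180.0, 0.0, 91.8]
wrist_force: [-0.8, 0.1, 0.1]
opening: -0.0
grasp_force: 0.0
```

```bash
python3 st.py; python3 - <<'E'
from h import *
t=shot('top')
E
```

```text
13.875 [0.6362 0.0336 0.1861] [-2.4  0.3 -1.5] [ 0.04  0.11 -0.06]
bail_bar [(array([293.8, 202.1]), 0.67), (array([291.9, 264.4]), 0.48)]
lever_bar [(array([278.9, 198.3]), 0.78)]
lid [(array([284.1, 217.5]), 0.82)]
lid_groove [(array([292.2, 221.4]), 0.72)]
jar_pivot [(array([287.1, 217.2]), 0.74), (array([289.9, 224.5]), 0.66)]
th -0.07989279898317073 [1.2 0.8] [ 0.5384 -0.004   0.1836]
phi [28.01215181] [ 0.1 -0.7] [0.6002 0.     0.1519]
```

Call:
send_rows(
  moves=[0.56,0,0,0,0,0,1,0,0,-0.85,0,0,0,1,0,0,-0.85,0,0,0,1,0,0,-0.85,0,0,0,1,0,0,-0.85,0,0,0,1,0,0,-0.7,0,0,0,1,0,0,0,0,0,0,1],
)

```text
time: 15.15
ee_pos: [0.6463, 0.0324, 0.0837]
tcp_rot: [-179.9, 0.0, 91.8]
wrist_force: [0.0, -0.8, -0.2]
opening: 0.0
grasp_force: 0.0
```

Call:
send_rows(
  moves=[-0.4,0,0,0,0,0,1,-0.3,0,0,0,0,0,1,-0.2,0,0.12,0,0,0,1,-0.2,0,0.15,0,0,0,1,-0.15,0,0.2,0,0,0,1,0,0,0,0,0,0,1],
)

```text
time: 15.9
ee_pos: [0.6161, 0.0326, 0.0975]
tcp_rot: [179.9, -0.0, 91.8]
wrist_force: [0.7, -0.1, -0.3]
opening: -0.0001
grasp_force: 0.1
```

```bash
python3 st.py
```

```text
15.95 [0.6161 0.0326 0.0971] [-0.6  0.6 -0.2] [-0.01 -0.02 -0.01]
bail_bar [(array([292.1, 202.2]), 0.58)]
lever_bar [(array([276.1, 199.8]), 0.86)]
lid []
lid_groove [(array([289. , 206.6]), 0.78)]
jar_pivot [(array([292., 221.]), 0.85), (array([374.1, 322.3]), 0.68)]
th -0.011444495004670414 [2.7 1.5] [ 0.5332 -0.004   0.1803]
phi [18.57150951] [-0.1 -0.6] [0.5921 0.     0.1548]
```

Call:
send_rows(
  moves=[-0.12,0,0.14,0,0,0,1,-0.12,0,0.12,0,0,0,1,-0.18,0,0.08,0,0,0,1,-0.18,0,0.06,0,0,0,1,0,0,0,0,0,0,1],
)

```text
time: 16.92
ee_pos: [0.6007, 0.0326, 0.107]
tcp_rot: [180.0, -0.0, 91.8]
wrist_force: [0.1, 0.9, 0.8]
opening: -0.0
grasp_force: 0.0
```

```bash
python3 st.py
```

```text
16.975 [0.6008 0.0326 0.1069] [-0.1 -0.3 -0.1] [-0.01 -0.05  0.05]
bail_bar []
lever_bar [(array([285.4, 217. ]), 0.57), (array([278.4, 201.7]), 0.53)]
lid [(array([283.8, 217.6]), 0.62), (array([395. , 270.1]), 0.38)]
lid_groove [(array([288.2, 206.8]), 0.7)]
jar_pivot [(array([291.4, 223.9]), 0.87)]
th 0.3014059061406476 [-11.7  -4.1] [ 0.5128 -0.004   0.1611]
```

Call:
send_rows(
  moves=[-0.18,0,0.03,0,0,0,1,-0.18,0,0.02,0,0,0,1,-0.16,0,0,0,0,0,1,-0.12,0,0,0,0,0,1,0,0,0,0,0,0,1],
)

```text
time: 17.95
ee_pos: [0.5847, 0.0326, 0.108]
tcp_rot: [180.0, -0.0, 91.8]
wrist_force: [-0.1, -0.5, -0.4]
opening: -0.0001
grasp_force: 0.0
```

```bash
python3 st.py
```

```text
18.0 [0.5849 0.0326 0.108 ] [-0.7  0.6 -0.1] [ 0.02 -0.01 -0.03]
bail_bar [(array([287.2, 205.6]), 0.57), (array([175.9, 245.5]), 0.52)]
lever_bar [(array([278.3, 200.8]), 0.6), (array([284.3, 217.7]), 0.24)]
lid [(array([287.3, 221.3]), 0.88)]
lid_groove [(array([286.9, 208.3]), 0.82), (array([290.7, 223.2]), 0.28)]
jar_pivot [(array([289.7, 222.6]), 0.93), (array([288.8, 259.1]), 0.47)]
th -0.016450516366623945 [0.6 0.4] [ 0.5336 -0.004   0.1806]
phi [-6.78649667] [-1.  -1.1] [0.568  0.     0.1573]
```

Call:
send_rows(
  moves=[0.5,0,0,0,0,0,1,0,0,1,0,0,0.93,1,0,0,1,0,0,0.93,1,-0.2,-0.2,1,0,0,0.93,1,-0.5,-0.3,0.5,0,0,0.93,1,-0.8,-0.3,0,0,0,0.93,1,-0.8,-0.3,0,0,0,0.93,1,-0.4,-0.3,0,0,0,0.93,1],
)

```text
time: 19.35
ee_pos: [0.53, -0.0027, 0.1958]
tcp_rot: [180.0, 0.0, 148.0]
wrist_force: [0.3, 0.0, 0.5]
opening: -0.0002
grasp_force: 0.0
```

Call:
send_rows(
  moves=[0,0,0,0,0,0.93,1,0,0,0,0,0,0.93,1,0,0,0,0,0,0.93,1,0,0,0,0,0,0.93,1,0,0,0,0,0,0,1],
)

```text
time: 19.98
ee_pos: [0.5305, -0.0025, 0.1954]
tcp_rot: [180.0, 0.0, 179.7]
wrist_force: [-0.2, -0.7, -0.2]
opening: -0.0001
grasp_force: 0.0
```

```bash
python3 st.py; python3 - <<'E'
import numpy as np
def T(th):
    t=np.radians(45)*min(1,th/1.5); a=np.radians(55)-th; u=.004*th/1.6; o=.036
    n=np.array([np.sin(t),-np.cos(t)]);k=np.array([-np.cos(t),-np.sin(t)])
    b=np.array([.571+.013-.09*np.cos(a),.106+.09*np.sin(a)])
    return np.r_[b-.0022*n+u*k+o*n+.001*n,t]
th=np.r_[0:1.66:.11]
P=np.array([T(x) for x in th]);print(P[0],P[-1])
for x,p,d in zip(th[1:],P[1:],np.diff(P,axis=0)): print(round(x,2),p.round(3),(d/[.025,.025,.15]).round(2))
E
```

```text
20.025 [ 0.5305 -0.0025  0.1954] [-0.   0.2 -0.2] [ 0.05  0.03 -0.01]
bail_bar [(array([285.3, 205.8]), 0.56)]
lever_bar [(array([276.3, 199.3]), 0.82), (array([285.1, 205.1]), 0.24)]
lid [(array([287.9, 214.6]), 0.97), (array([291.3, 222.3]), 0.38)]
lid_groove [(array([286.1, 205. ]), 0.77), (array([285.2, 220.2]), 0.75)]
jar_pivot [(array([292. , 223.1]), 0.93)]
th -0.024631244658896614 [2.8 1.6] [ 0.5342 -0.004   0.181 ]
phi [-11.79819982] [-0.2 -0.2] [0.5633 0.     0.1567]
[0.53237812 0.14492368 0.        ] [0.53628231 0.02118274 0.78539816]
0.11 [0.526 0.139 0.058] [-0.24 -0.24  0.38]
0.22 [0.521 0.132 0.115] [-0.21 -0.27  0.38]
0.33 [0.516 0.125 0.173] [-0.18 -0.3   0.38]
0.44 [0.513 0.117 0.23 ] [-0.15 -0.32  0.38]
0.55 [0.51  0.108 0.288] [-0.11 -0.34  0.38]
0.66 [0.508 0.099 0.346] [-0.07 -0.35  0.38]
0.77 [0.508 0.09  0.403] [-0.03 -0.36  0.38]
0.88 [0.508 0.081 0.461] [ 0.01 -0.37  0.38]
0.99 [0.509 0.072 0.518] [ 0.05 -0.37  0.38]
1.1 [0.512 0.063 0.576] [ 0.1  -0.36  0.38]
1.21 [0.515 0.054 0.634] [ 0.14 -0.35  0.38]
1.32 [0.519 0.045 0.691] [ 0.18 -0.34  0.38]
1.43 [0.525 0.037 0.749] [ 0.22 -0.32  0.38]
1.54 [0.531 0.029 0.785] [ 0.23 -0.32  0.24]
1.65 [0.536 0.021 0.785] [ 0.23 -0.33  0.  ]
```

Call:
send_rows(
  moves=[0.05,0,-0.7,0,0,0,1,0,0,-0.7,0,0,0,1,0,0,-0.45,0,0,0,1,0,0,0,0,0,0,1],
)

```text
time: 20.88
ee_pos: [0.5306, -0.0024, 0.1479]
tcp_rot: [-180.0, -0.1, 179.7]
wrist_force: [0.8, 0.2, -0.9]
opening: 0.0001
grasp_force: 0.0
```

```bash
python3 st.py | egrep -v 'lid|pivot'
```

```text
20.925 [ 0.5309 -0.0024  0.1489] [0.2 0.2 1.2] [-0.02 -0.04 -0.02]
bail_bar [(array([283.8, 204.7]), 0.62), (array([394.8, 271.6]), 0.6)]
lever_bar [(array([276. , 198.2]), 0.54), (array([287.8, 263. ]), 0.52)]
th -0.044483989745012956 [3.5 2. ] [ 0.5357 -0.004   0.1819]
phi [-12.63922813] [1. 1.] [0.5624 0.     0.1567]
```

Offset confirmed (no contact, lever still raised). Start folding.

Call:
send_rows(
  moves=[-0.1,0,-0.25,0,-0.3,0,1,-0.24,0,-0.24,0,-0.38,0,1,-0.21,0,-0.27,0,-0.38,0,1,-0.18,0,-0.3,0,-0.38,0,1,0,0,0,0,0,0,1],
)

```text
time: 21.9
ee_pos: [0.5119, -0.0024, 0.1226]
tcp_rot: [179.9, 12.4, 179.7]
wrist_force: [0.2, -0.3, -0.6]
opening: 0.0004
grasp_force: 0.0
```

```bash
python3 st.py | egrep -v 'lid|pivot'
```

```text
21.95 [ 0.5127 -0.0024  0.1232] [-0.5  0.1  0.4] [0.03 0.16 0.03]
bail_bar [(array([283.3, 206.9]), 0.63), (array([372. , 323.7]), 0.32)]
lever_bar [(array([272.6, 213.6]), 0.66), (array([174.5, 247. ]), 0.27)]
th 0.3255843247084925 [0.7 0.3] [ 0.5115 -0.004   0.1593]
phi [-16.8185345] [1.  0.9] [0.5603 0.     0.1524]
```

Call:
send_rows(
  moves=[-0.08,0,-0.3,0,-0.38,0,1,-0.08,0,-0.34,0,-0.38,0,1,-0.04,0,-0.35,0,-0.38,0,1,0,0,-0.36,0,-0.38,0,1,0.03,0,-0.37,0,-0.38,0,1,0.05,0,-0.37,0,-0.38,0,1],
)

```text
time: 23.05
ee_pos: [0.51, -0.0027, 0.0705]
tcp_rot: [179.9, 32.1, 179.7]
wrist_force: [-1.2, -1.3, 1.5]
opening: 0.0003
grasp_force: 0.9
```

```bash
python3 st.py | egrep -v 'lid|pivot'
```

```text
23.1 [ 0.5087 -0.0026  0.0678] [ 1.  -0.2 -0. ] [ 0.07  0.32 -0.01]
bail_bar [(array([285.6, 206.7]), 0.62), (array([287.3, 218.3]), 0.56)]
lever_bar [(array([268.8, 239.3]), 0.56)]
th 0.9698200863409342 [ 0.5 -0. ] [ 0.494  -0.004   0.1051]
phi [-13.57226333] [0.8 0.7] [0.5686 0.     0.1498]
```

Call:
send_rows(
  moves=[0.1,0,-0.34,0,-0.38,0,1,0.14,0,-0.35,0,-0.38,0,1,0.18,0,-0.34,0,-0.38,0,1,0.22,0,-0.33,0,-0.38,0,1,0.23,0,-0.33,0,-0.24,0,1,0.2,0,-0.34,0,0,0,1,0,0,0,0,0,0,1],
)

```text
time: 24.32
ee_pos: [0.5415, -0.0024, 0.0183]
tcp_rot: [179.7, 46.8, 179.6]
wrist_force: [0.1, 0.8, 0.4]
opening: -0.0001
grasp_force: 0.0
```

```bash
python3 st.py
```

```text
24.375 [ 0.5416 -0.0024  0.019 ] [-0.1  0.  -0.3] [-0.06  0.65 -0.  ]
bail_bar [(array([286.7, 207.9]), 0.58)]
lever_bar [(array([275.1, 255.8]), 0.8)]
lid [(array([286.7, 219.9]), 0.59)]
lid_groove [(array([288.6, 209.6]), 0.74)]
jar_pivot [(array([288.2, 223. ]), 0.68)]
th 1.5955929648991274 [-0.7  0.6] [ 0.5116 -0.004   0.0526]
phi [-19.46483898] [-0.1 -0.1] [0.5693 0.     0.1485]
```

Call:
send_rows(
  moves=[-0.4,0,0.4,0,0,0,1,-0.8,0,0.6,0,0,0,1,-0.8,0,0.8,0,0,0,1,-0.6,0,1,0,0,0,1,0,0,1,0,0,0,1,0,0,0,0,0,0,1],
)

```text
time: 25.48
ee_pos: [0.5328, -0.0031, 0.1088]
tcp_rot: [179.7, 44.8, 179.7]
wrist_force: [0.1, -0.2, -0.3]
opening: 0.0
grasp_force: 0.0
```

```bash
python3 st.py; python3 - <<'E'
from h import *
s=shot('side');t=shot('top')
for th in (1.5,1.6,1.745):
    a=np.radians(55)-th; print(th,proj(s,[.584-.09*np.cos(a),-.004,.106+.09*np.sin(a)]).round(1))
for n in ['jar','lid','lid_groove','bail_bar','lever_bar']:
    a=bot.landmark_of('side',n);b=bot.landmark_of('top',n)
    if a and b: print(n,tri([s,t],[a[0]['pixel'],b[0]['pixel']]).round(4))
E
```

```text
25.525 [ 0.5321 -0.0031  0.1066] [0.1 0.5 0.4] [ 0.01  0.66 -0.03]
bail_bar [(array([284.9, 205.8]), 0.38)]
lever_bar [(array([278.7, 253.8]), 0.71), (array([373.9, 320.9]), 0.59)]
lid [(array([287.2, 218.1]), 0.85)]
lid_groove [(array([285.8, 207.6]), 0.88)]
jar_pivot [(array([290.1, 222.9]), 0.92)]
th 1.6539731286788855 [-3.4  3.5] [ 0.5148 -0.004   0.0484]
phi [-18.63821048] [2.  1.6] [0.5706 0.     0.149 ]
1.5 [273.1 254.6]
1.6 [274.5 256.5]
1.745 [276.7 258.5]
jar [ 0.5729 -0.0009  0.0017]
lid [0.5681 0.0008 0.1161]
lid_groove [0.5751 0.0024 0.1505]
bail_bar [ 0.5613 -0.0029  0.1507]
lever_bar [ 0.5172 -0.0077  0.0542]
```

Call:
send_rows(
  moves=[0,0,1,0,0,0,1,0,0,1,0,0,0,1,-0.3,0,1,0,0,0,1,-0.5,0,1,0,0,0,1,-0.5,0,0,0,0,0,1,0,0,0,0,0,0,1],
)

```text
time: 27.22
ee_pos: [0.5152, -0.0033, 0.2078]
tcp_rot: [179.7, 43.6, 179.7]
wrist_force: [-0.2, -0.3, -1.2]
opening: -0.0002
grasp_force: 0.0
```

```bash
python3 st.py; python3 - <<'E'
from h import *
s=shot('side');a=cv2.imread('pics/s0.png')[:,:,::-1].astype(int)
# wire pixels test: expected lever outline at several angles, local contrast to s0
d=np.abs(s['color'].astype(int)-a).sum(2)
g=cv2.cvtColor(s['color'],cv2.COLOR_RGB2GRAY).astype(float)
for th in np.arange(1.2,1.8,.06):
    an=np.radians(55)-th
    v=[]
    for y in np.linspace(-.024,.024,25):
        p=proj(s,[.584-.09*np.cos(an)-.04*y,-.004+y,.106+.09*np.sin(an)]).astype(np.float32)
        v.append(cv2.getRectSubPix(g.astype(np.float32),(1,1),(float(p[0]),float(p[1])))[0,0])
    print(round(th,2),round(np.mean(v),1))
E
```

```text
27.275 [ 0.5151 -0.0033  0.2071] [ 1.  -0.2 -0. ] [-0.03  0.66  0.03]
bail_bar [(array([284.6, 205.7]), 0.53)]
lever_bar [(array([278.4, 256.3]), 0.62)]
lid [(array([285.7, 216.1]), 0.74)]
lid_groove [(array([288. , 204.9]), 0.89)]
jar_pivot []
th 1.755693440134306 [-1.5  2.3] [ 0.521  -0.004   0.0417]
phi [-19.94846191] [2.2 1.7] [0.5703 0.     0.1491]
1.2 138.1
1.26 131.4
1.32 126.2
1.38 127.6
1.44 120.2
1.5 112.0
1.56 119.8
1.62 128.0
1.68 122.1
1.74 107.8
1.8 94.2
```

```bash
python3 -c "
from h import *
print(bot.job_done())"
```

```text
the job is handed in; nothing more can be done
None
```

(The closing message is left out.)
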